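Stand the blue axle peg on the checking plate

TASK

Take the blue axle peg out of the rack and stand it upright on its narrow end on the round steel checking plate, inside the yellow ring, to see whether it stands without wobbling. Set it down gently, let go and leave it standing still; leave the black and the silver peg in the rack.

Things in the scene. Friction and masses are not known exactly. Their poses are not given: they have to be found in the camera images.
- blue_peg: Blue bicycle axle peg: solid round bar 115 mm long, diameter 36 mm, with a narrow foot (diameter 26) over the first 12 mm; about 0.2 kg. Origin at the centre of the foot's end face, z along the peg to its top. At first it leans foot down in a fixed grey rack, z tilted 30 degrees from vertical, top towards the robot, foot 30 mm above the table; it can be drawn out along its own axis.
- black_peg: Black axle peg of the same shape, size and axes, leaning alike in another bay of the rack; leave it alone. The three bays are in a row 110 mm apart and the pegs' order changes. In each bay a sloping back supports the peg's underside up to 62 mm from the foot, and cheeks 5 mm thick stand 2 mm clear of its sides up to 40 mm from the foot; above that the peg is free.
- silver_peg: A bare silver axle peg of the same shape, size and axes, leaning in another bay of the rack. To be left alone.
- check_plate: The checking plate: a fixed, level, dark steel disc of diameter 130 mm lying on the table. Origin at the centre of its underside, z up; its flat top face is 25 mm above the origin. A flat yellow ring, inner diameter 70 mm, is painted round the middle of the top.
There are look-alikes about, which are no part of the job. Of the things shaped like the blue_peg, the blue one is meant.

How it is judged (in metres and radians):
At the end, for the whole second after the job is handed in: The blue peg stands alone on its foot on the plate: upright within 10 degrees, foot centre within 22 mm of the plate's centre (inside the ring), end face within 5 mm of the plate's top, at rest (under 20 mm/s, 0.3 rad/s); black and silver pegs within 20 mm of their starts (horizontal distance between blue_peg and check_plate below 0.022 m and angle between blue_peg's own z axis and vertical below 0.175 rad and z of blue_peg in the frame of check_plate between 0.02 and 0.03 m and linear speed of blue_peg below 0.02 m/s and angular speed of blue_peg below 0.3 rad/s and distance of each of black_peg, silver_peg from where it was at the start of the episode below 0.02 m); the robot touches nothing.
It fails at once if the blue peg is dropped or slammed on the plate (faster than 0.4 m/s within 20 mm of its top) (linear speed of blue_peg above 0.4 m/s and z of blue_peg in the frame of check_plate below 0.045 m and horizontal distance between blue_peg and check_plate below 0.065 m).
It fails at once if the black or the silver peg is pulled out or knocked aside (over 30 mm) (distance of any of black_peg, silver_peg from where it was at the start of the episode above 0.03 m).
It also fails if it takes over 35 s, if anything falls off the work surface, if the arm or the gripper's body presses on something with over 40 N, if the wrist force passes 120 N, or if a joint passes its speed limit or range.

ROBOT

A 6-joint arm with a two-finger parallel gripper is mounted at the origin on the work surface. World frame = base frame: x ahead of the robot, y to its left, z up, the work surface at z = 0. Lengths are in mm, angles in rad, forces in N, time in s.
With the tool pointing down it reaches from about 350 to 975 mm from the base axis. Payload 7.1 kg.
Tool frame: the origin (TCP) lies at the very end of the fingers, on their centre line; the grasp point (between the pads) lies 19 mm behind it (ctrl.tcp_to_grasp is the distance from the TCP to the grasp point, in mm); z points along the fingers, x is the direction in which the jaws open and shut, and the axes are right-handed (so a half turn about z gives the same grasp; the last joint's range is limited). The gripper opens to 88 mm and grips with 3 to 60 N. Pads are 20 mm wide; open, the fingers measure 115 mm over their backs; the gripper's body (75 mm by 178 mm) begins 61 mm behind the grasp point.
Start: joints at [-1.151, 0.423, 1.63, -0, 1.089, -0.019], TCP at [265.548, -565.764, 222.675] pointing down, gripper open.
Joint ranges: [-3, 3], [-0.9, 2.11], [0.09, 2.58], [-1.31, 4.45], [0.11, 2.69], [-2.54, 2.54]. Speed limits (rad/s): [2.39, 2.39, 3.01, 3.14, 3.14, 3.14].

INTERFACE

Orientations are given as a rotation vector (axis times angle).
In Python, from workcell import get_obs, viewer, ctrl, masks_of gives the robot as it stands. The module is installed in compiled form; this text tells all that it offers.
- The arm moves only by the shell command python3 -m inch 'ROWS'. ROWS is JSON, a list of rows, each an object of numbers: "tx", "ty", "tz": the shift along the tool's x, y, z in cm; "ax", "ay", "az": the turn, a rotation vector about the tool's x, y, z in degrees; "jaw": the opening, from 0 (shut) to 1 (fully open). In form: [{"tx": .., "ty": .., "tz": .., "ax": .., "ay": .., "az": .., "jaw": ..}, ...]. A call has 1 to 12 rows; each row shifts and turns the commanded pose from where the row before left it, along the tool's axes as they then stand; what a row does not reach is not made up. A row lasts 1/8 s, in which the tool goes at most 62.5 mm and 10.7 degrees, less where a joint would pass 70% of its speed; a pose out of reach is approached as far as the arm can. A call is refused whole if a number of a shift passes 6.25 or a number of a turn 10.7, either way. A call with a gripper value outside its range is refused whole. The fingers move at their own pace and stop on an object; the grip force is fixed at half the most. Time passes only in rows, so rows that do not move let the fingers close. It gives the time, the measured TCP pose, the force and the opening at its end, in the units of the state.
- get_obs(): the state, without advancing time (a new reading comes with each control period).
- viewer.get_image(name): name is "scene" or "side" or "wrist"; returns (picture, depth): 480x640x3 uint8, red, green, blue; 480x640 float32, mm along the optical axis (not along the pixel's ray), 0 where there is no reading.
- viewer.get_calibration(name): a dict with "fx", "fy", "cx", "cy" (pixels), "distortion" ([k1, k2, p1, p2, k3] as OpenCV has them; the pictures are not rectified), "rvec" (rotation vector, rad) and "tvec" (3), from world to camera coordinates, as OpenCV has them. Camera axes: x right, y down, z forward; pixel columns grow to the right and rows downward; lengths in mm; the calibration is good to about 2 mm. A picture is of the moment at which its call begins: read the wrist's pose just before it. get_calibration takes no time and is no camera call; for the wrist camera it gives the pose at the moment of the call.
- ctrl.close_job(): hands the job in, once; it reports no verdict.
Trained networks look in the newest picture that a camera, given by its name, has taken for a name from the list of things; names that differ only in an ending like _2 or _b are one class to them, and where a whole thing is asked for, a point or a joint stands for the part that bears it (a point fixed in the world has none). Each returns a list of dicts, best first, with "score" (0 to 1); they miss things now and then, are a little off and sometimes report something else, mostly with a low value. They report only what shows in the picture. A call takes as long as a camera call. They do not tell look-alikes from the thing itself.
- masks_of(camera, thing): "pixels" (480x640 bool, what is visible of it) and "location" ([column, row] in pixels, amid what is visible of it).
The state is a dict: "t": time; "qpos": joint angles; "qvel": joint speeds; "joint_torque": joint torques, N m; "ee_pos": TCP position; "orientation": TCP orientation; "ft_force": force on the tool from outside, world axes, zero at the start; "moment": the same for the moment, N m; "width": finger opening in mm.
Only numpy, scipy, OpenCV 4.12 (cv2) and the standard library are available. Lean on these libraries where they do the work, as an engineer would, in place of code of your own. Each camera call takes 0.05 s, during which the arm holds its last target. There are 200 camera calls.

## Working session

There is one attempt and no reset: what is moved stays moved. The work goes in short steps, Python scripts to look and compute and a shell command to move; the robot and the scene stay as the last step left them, time stands still between calls to the robot, and variables do not carry over. Pictures are saved under pics/ and viewed, about 8 in all and at most 12, crops included, and the job is handed in when it is done.

```bash
mkdir -p pics
cat > h.py <<'E'
import numpy as np, cv2
from scipy.spatial.transform import Rotation as R
from workcell import get_obs, viewer, ctrl, masks_of
def cal(n):
    c=viewer.get_calibration(n); K=np.array([[c['fx'],0,c['cx']],[0,c['fy'],c['cy']],[0,0,1.]])
    return K,np.array(c['distortion'],float),R.from_rotvec(np.ravel(c['rvec'])).as_matrix(),np.ravel(c['tvec'])
def pts(n,depth,mask):
    K,D,Rm,t=cal(n); v,u=np.nonzero(mask&(depth>0))
    p=cv2.undistortPoints(np.c_[u,v].astype(float)[:,None],K,D)[:,0]
    d=depth[v,u][:,None]; return (np.c_[p,np.ones(len(p))]*d-t)@Rm
def proj(n,P):
    K,D,Rm,t=cal(n); return cv2.projectPoints(np.atleast_2d(P).astype(float),cv2.Rodrigues(Rm)[0],t,K,D)[0][:,0]
def save(f,im): cv2.imwrite('pics/'+f,im[...,::-1])
E
python3 - <<'E'
from h import *
ims=[]
for n in('scene','side'):
    im,d=viewer.get_image(n); np.savez('/tmp/'+n,im=im,d=d)
    save(n+'0.png',im)
    for th in('blue_peg','black_peg','silver_peg','check_plate'):
        for m in masks_of(n,th):
            P=pts(n,d,m['pixels']); 
            print(n,th,round(m['score'],2),np.round(m['location']),m['pixels'].sum(),im[m['pixels']].mean(0).round(),np.median(P,0).round() if len(P) else 0, P.min(0).round() if len(P) else 0,P.max(0).round()if len(P) else 0)
o=get_obs();print(o['t'],o['ee_pos'],o['orientation'],o['width'])
E
```

```text
scene blue_peg 0.78 [441. 292.] 1326 [ 40. 119.  54.] [304. 298.  27.] [229. 214.  -4.] [350. 339.  38.]
scene blue_peg 0.74 [272. 216.] 901 [ 17.  68. 136.] [512.  25.  95.] [ 393. -217.   -2.] [551.  34. 137.]
scene blue_peg 0.74 [192. 288.] 1228 [181. 108. 126.] [687.  74.  27.] [625.   5.  -3.] [740.  83.  38.]
scene blue_peg 0.68 [345. 406.] 2005 [184. 109. 126.] [583. 437.  30.] [501. 389.  -3.] [636. 455.  38.]
scene blue_peg 0.61 [405. 344.] 1592 [187. 102.  13.] [439. 381.  29.] [377. 315.  -3.] [489. 417.  38.]
scene blue_peg 0.46 [299. 240.] 1116 [24. 23. 22.] [493. 132.  95.] [422. -42.  -1.] [532. 142. 138.]
scene black_peg 0.86 [302. 240.] 1105 [23. 22. 22.] [493. 132.  96.] [450. 102.  34.] [532. 142. 138.]
scene silver_peg 0.87 [345. 271.] 1297 [144. 138. 132.] [474. 240.  94.] [334.  79.  -3.] [512. 253. 139.]
scene check_plate 0.6 [225. 203.] 1756 [91. 89. 75.] [ 527. -188.   23.] [ 457. -316.   -4.] [ 586. -138.   28.]
side blue_peg 0.94 [226. 250.] 642 [202. 100. 113.] [678.  75.  28.] [621.   8.  -1.] [738.  85.  38.]
side blue_peg 0.9 [218. 370.] 1162 [210. 106.
[... 205 characters left out ...]
. 119.] [499.  27. 102.] [468.  -1.  50.] [543. 120. 138.]
side blue_peg 0.67 [301. 361.] 1001 [208.  92.   1.] [428. 386.  30.] [376. 307.  -2.] [485. 420.  38.]
side black_peg 0.6 [298. 250.] 597 [61. 44. 34.] [480. 135. 101.] [448.  22.   7.] [531. 150. 137.]
side silver_peg 0.8 [299. 281.] 682 [145. 128. 115.] [460. 243. 103.] [429. 211.  39.] [507. 253. 137.]
side check_plate 0.71 [297. 282.] 738 [145. 127. 114.] [461. 243. 100.] [429.  58.   6.] [512. 260. 137.]
side check_plate 0.57 [317. 200.] 965 [106.  90.  69.] [ 507. -193.   24.] [ 452. -269.   -2.] [578.  12. 139.]
0.5 [ 265.53647539 -565.72830565  222.6238419 ] [-2.65156612e+00  1.68469959e+00  1.50589242e-04] 87.77875375422876
```

```bash
cat > fit.py <<'E'
from h import *
from scipy.optimize import least_squares
def fitpeg(P,x0):  # x: mid x,y,z, tilt dir ax,ay ; side surface radius 18 + top cap at 115
    def sd(x):
        a=np.array([x[3],x[4],1.]);a/=np.linalg.norm(a)
        q=P-x[:3]; h=q@a; r=np.linalg.norm(q-h[:,None]*a,axis=1)
        dr=r-18; dh=h-115
        return np.where(np.abs(dr)<np.abs(dh),dr,dh)
    s=least_squares(sd,x0,loss='soft_l1',f_scale=2); return s.x,np.median(np.abs(sd(s.x)))
def fitpegs(names,data):
    pass
E
python3 - <<'E'
from fit import *
ALL=[]
Z={n:np.load('/tmp/'+n+'.npz') for n in('scene','side')}
for n in Z:
    im,d=Z[n]['im'],Z[n]['d']; P=pts(n,d,np.ones(d.shape,bool)); C=im[d>0].astype(float); ALL.append((P,C))
for nm,c in(('blue',(510,25)),('black',(493,132)),('silver',(474,240))):
    Q=[]
    for (P,C),n in zip(ALL,Z):
        k=(np.hypot(P[:,0]-c[0]+15,P[:,1]-c[1])<75)&(P[:,2]>85)&(np.abs(P[:,1]-c[1])<30); q=P[k]; Q.append(q)
    u=np.array([-.985,-.173])*np.tan(np.pi/6)
    for lab,q in(('scene',Q[0]),('side',Q[1]),('both',np.vstack(Q))):
        x,e=fitpeg(q,[c[0]+30,c[1],35,*u]); a=np.r_[x[3:],1];a/=np.linalg.norm(a)
        print(nm,lab,len(q),'foot',x[:3].round(1),'axis',a.round(3),'tilt',np.degrees(np.arccos(a[2])).round(1),'az',np.degrees(np.arctan2(-a[1],-a[0])).round(1),'err',e.round(2))
for (P,C),n in zip(ALL,Z):
    k=(np.abs(P[:,2]-25)<5)&(np.hypot(P[:,0]-520,P[:,1]+190)<100)
    y=k&(C[:,0]>130)&(C[:,1]>100)&(C[:,2]<90)
    for l,m in(('plate',k),('yel',y)):
        q=P[m]; ce,r=cv2.minEnclosingCircle(q[:,:2].astype(np.float32)); print(n,l,len(q),np.round(ce),round(r,1),q.mean(0).round(1))
a=Z['scene']['im'];b=Z['side']['im']
save('crop.png',np.hstack([cv2.resize(a[150:330,140:400],(520,360)),cv2.resize(b[170:310,220:360],(360,360))])[:, :800])
E
```

```text
blue scene 588 foot [541.5  17.4  29.7] axis [-0.498 -0.083  0.863] tilt 30.3 az 9.5 err 0.95
blue side 357 foot [538.7  19.   29.2] axis [-0.495 -0.082  0.865] tilt 30.1 az 9.4 err 1.02
blue both 945 foot [541.3  17.6  30.2] axis [-0.506 -0.078  0.859] tilt 30.8 az 8.7 err 1.2
black scene 689 foot [520.5 127.1  29.7] axis [-0.49  -0.099  0.866] tilt 30.0 az 11.5 err 0.78
black side 407 foot [517.9 128.1  28.9] axis [-0.485 -0.089  0.87 ] tilt 29.5 az 10.4 err 0.91
black both 1096 foot [520.4 126.7  29.8] axis [-0.497 -0.087  0.864] tilt 30.3 az 9.9 err 1.02
silver scene 805 foot [500.  234.7  29.2] axis [-0.484 -0.092  0.87 ] tilt 29.5 az 10.7 err 0.76
silver side 485 foot [498.1 237.4  29. ] axis [-0.485 -0.101  0.869] tilt 29.7 az 11.7 err 0.76
silver both 1290 foot [499.6 235.6  29.3] axis [-0.487 -0.093  0.869] tilt 29.7 az 10.9 err 1.01
scene plate 1328 [ 522. -205.] 68.3 [ 522.1 -202.4   23.4]
scene yel 168 [ 528. -215.] 49.3 [ 517.7 -207.3   23.8]
side plate 798 [ 516. -203.] 68.1 [ 515.7 -205.7   24.5]
side yel 139 [ 517. -206.] 43.3 [ 516.8 -208.8   25.1]
```

View pics/scene0.png

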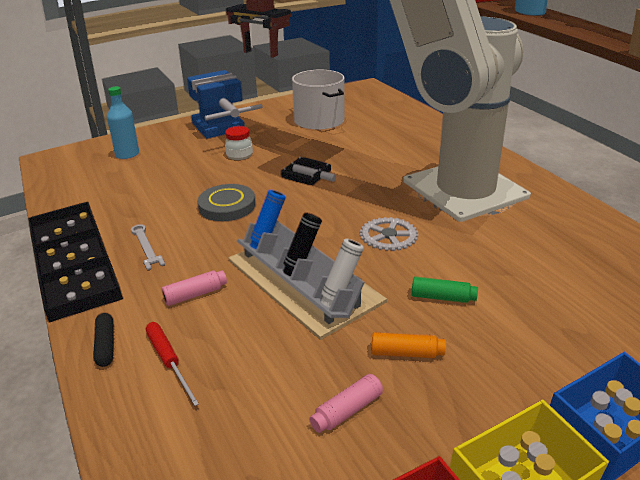

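View pics/crop.png

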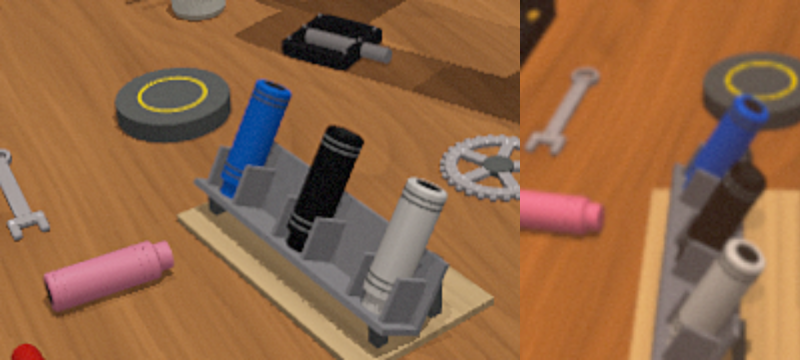

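The blue peg is the upright one in the rack bay nearest the plate, at scene pixel (272,216). The other peg shapes are black (302,240) and silver (345,271) in the rack. Lying loose are green (441,292), orange (405,344) and two pinks (192,288 and 345,406), so none of those are meant. The crop confirms the blue peg at its left, beside the dark plate with the yellow ring at scene (225,203). I'll grip it coaxially with the tool tilted 30°.

```bash
cat > plan.py <<'E'
from h import *
def plan(p1,R1,N,o=None):
    o=o or get_obs(); p0=np.array(o['ee_pos']);R0=R.from_rotvec(o['orientation'])
    w=(R0.inv()*R1).as_rotvec()/N
    M=sum((R0*R.from_rotvec(k*w)).as_matrix() for k in range(N))
    t=np.linalg.solve(M,np.array(p1)-p0)
    # if turn is applied before the shift within a row the error is small; corrected after
    print('N',N,'t cm',(t/10).round(2),'w deg',np.degrees(w).round(2),'straight dist',np.linalg.norm(p1-p0).round(1))
    p=p0.copy()
    path=[]
    for k in range(N): p=p+(R0*R.from_rotvec(k*w)).apply(t); path.append(p.round())
    print('path',[list(map(int,q)) for q in path[::3]])
def frame(z,xh):  # tool frame with z axis and x near xh
    z=z/np.linalg.norm(z); x=xh-z*(xh@z); x/=np.linalg.norm(x); return R.from_matrix(np.c_[x,np.cross(z,x),z])
az=np.radians(10.5); s,c=.5,np.sqrt(.75)
A=np.array([-s*np.cos(az),-s*np.sin(az),c]); FOOT=np.array([540.5,18,29.7])
XR=np.array([np.sin(az),-np.cos(az),0])
RG=frame(-A,XR)
E
python3 - <<'E'
from plan import *
for N in(14,16): plan(FOOT+175*A,RG,N)
E
```

```text
N 14 t cm [-3.44 -2.45  0.88] w deg [2.13 0.27 1.02] straight dist 599.8
path [[273, -524, 214], [302, -400, 192], [340, -277, 179], [385, -155, 173], [436, -37, 178]]
N 16 t cm [-3.01 -2.14  0.77] w deg [1.86 0.24 0.89] straight dist 599.8
path [[272, -529, 215], [297, -421, 195], [328, -312, 182], [365, -206, 175], [407, -101, 174], [454, 2, 181]]
```

```bash
r='x'; python3 -m inch '[{"tx":-3.01,"ty":-2.14,"tz":0.77,"ax":1.86,"ay":0.24,"az":0.89,"jaw":1},{"tx":-3.01,"ty":-2.14,"tz":0.77,"ax":1.86,"ay":0.24,"az":0.89,"jaw":1},{"tx":-3.01,"ty":-2.14,"tz":0.77,"ax":1.86,"ay":0.24,"az":0.89,"jaw":1},{"tx":-3.01,"ty":-2.14,"tz":0.77,"ax":1.86,"ay":0.24,"az":0.89,"jaw":1},{"tx":-3.01,"ty":-2.14,"tz":0.77,"ax":1.86,"ay":0.24,"az":0.89,"jaw":1},{"tx":-3.01,"ty":-2.14,"tz":0.77,"ax":1.86,"ay":0.24,"az":0.89,"jaw":1},{"tx":-3.01,"ty":-2.14,"tz":0.77,"ax":1.86,"ay":0.24,"az":0.89,"jaw":1},{"tx":-3.01,"ty":-2.14,"tz":0.77,"ax":1.86,"ay":0.24,"az":0.89,"jaw":1},{"jaw":1}]'
python3 - <<'E'
from plan import *
im,d=viewer.get_image('wrist'); np.savez('/tmp/w1',im=im,d=d)
for th in('check_plate','blue_peg'):
    for m in masks_of('wrist',th):
        P=pts('wrist',d,m['pixels']);
        if len(P): print(th,round(m['score'],2),np.round(m['location']),im[m['pixels']].mean(0).round(),np.median(P,0).round(1))
P=pts('wrist',d,np.ones(d.shape,bool)); C=im[d>0].astype(float)
k=(np.abs(P[:,2]-25)<6)&(np.hypot(P[:,0]-520,P[:,1]+203)<100)
print(k.sum())
if k.sum()>50:
    q=P[k]; ce,r=cv2.minEnclosingCircle(q[:,:2].astype(np.float32)); print('plate',ce,r,q.mean(0))
    y=k&(C[:,0]>130)&(C[:,1]>100)&(C[:,2]<90)
    if y.sum()>20: q=P[y];print('yel',y.sum(),cv2.minEnclosingCircle(q[:,:2].astype(np.float32)),q.mean(0))
plan(FOOT+175*A,RG,8)
E
```

```text
0
N 8 t cm [-5.99 -4.36  1.48] w deg [3.73 0.48 1.79] straight dist 599.9
path [[280, -493, 208], [340, -277, 179], [423, -66, 176]]$[8]: bad value
```

```bash
python3 -m inch '[{"tx":-3.01,"ty":-2.14,"tz":0.77,"ax":1.86,"ay":0.24,"az":0.89,"jaw":1},{"tx":-3.01,"ty":-2.14,"tz":0.77,"ax":1.86,"ay":0.24,"az":0.89,"jaw":1},{"tx":-3.01,"ty":-2.14,"tz":0.77,"ax":1.86,"ay":0.24,"az":0.89,"jaw":1},{"tx":-3.01,"ty":-2.14,"tz":0.77,"ax":1.86,"ay":0.24,"az":0.89,"jaw":1},{"tx":-3.01,"ty":-2.14,"tz":0.77,"ax":1.86,"ay":0.24,"az":0.89,"jaw":1},{"tx":-3.01,"ty":-2.14,"tz":0.77,"ax":1.86,"ay":0.24,"az":0.89,"jaw":1},{"tx":-3.01,"ty":-2.14,"tz":0.77,"ax":1.86,"ay":0.24,"az":0.89,"jaw":1},{"tx":-3.01,"ty":-2.14,"tz":0.77,"ax":1.86,"ay":0.24,"az":0.89,"jaw":1},{"tx":0,"ty":0,"tz":0,"ax":0,"ay":0,"az":0,"jaw":1}]'
cat > look.py <<'E'
from fit import *
def look(f):
    im,d=viewer.get_image('wrist'); np.savez('/tmp/'+f,im=im,d=d); save(f+'.png',im)
    for th in('check_plate','blue_peg'):
        for m in masks_of('wrist',th):
            P=pts('wrist',d,m['pixels'])
            if len(P): print(th,round(m['score'],2),np.round(m['location']),im[m['pixels']].mean(0).round(),np.median(P,0).round(1))
    P=pts('wrist',d,np.ones(d.shape,bool)); C=im[d>0].astype(float)
    k=(np.abs(P[:,2]-25)<6)&(np.hypot(P[:,0]-520,P[:,1]+203)<100)
    if k.sum()>50:
        q=P[k]; print('plate',k.sum(),cv2.minEnclosingCircle(q[:,:2].astype(np.float32)),q.mean(0).round(1))
        y=k&(C[:,0]>130)&(C[:,1]>100)&(C[:,2]<90)
        if y.sum()>20: q=P[y];print('yel',y.sum(),cv2.minEnclosingCircle(q[:,:2].astype(np.float32)),q.mean(0).round(1))
    return im,d,P,C
E
python3 - <<'E'
from plan import *; from look import look
look('w1'); plan(FOOT+175*A,RG,8)
E
```

```text
t: 1.78
ee_pos: [338.9, -274.9, 178.3]
orientation: [-2.372, 1.72, -0.244]
ft_force: [-0.4, -0.0, -0.7]
width: 87.6
check_plate 0.84 [296.  49.] [146. 149. 120.] [ 501.3 -217.7   25.9]
plate 14684 ((518.7510375976562, -210.8966064453125), 64.91348266601562) [ 502.5 -215.9   26. ]
yel 1084 ((513.7880859375, -215.1256561279297), 64.5584716796875) [ 505.9 -214.6   26.4]
N 8 t cm [-3.03 -2.14  0.77] w deg [1.87 0.23 0.9 ] straight dist 302.7
path [[352, -242, 177], [393, -136, 174], [438, -32, 178]]
```

```bash
python3 -m inch '[{"tx":-3.03,"ty":-2.14,"tz":0.77,"ax":1.87,"ay":0.23,"az":0.9,"jaw":1},{"tx":-3.03,"ty":-2.14,"tz":0.77,"ax":1.87,"ay":0.23,"az":0.9,"jaw":1},{"tx":-3.03,"ty":-2.14,"tz":0.77,"ax":1.87,"ay":0.23,"az":0.9,"jaw":1},{"tx":-3.03,"ty":-2.14,"tz":0.77,"ax":1.87,"ay":0.23,"az":0.9,"jaw":1},{"tx":-3.03,"ty":-2.14,"tz":0.77,"ax":1.87,"ay":0.23,"az":0.9,"jaw":1},{"tx":-3.03,"ty":-2.14,"tz":0.77,"ax":1.87,"ay":0.23,"az":0.9,"jaw":1},{"tx":-3.03,"ty":-2.14,"tz":0.77,"ax":1.87,"ay":0.23,"az":0.9,"jaw":1},{"tx":-3.03,"ty":-2.14,"tz":0.77,"ax":1.87,"ay":0.23,"az":0.9,"jaw":1},{"tx":0,"ty":0,"tz":0,"ax":0,"ay":0,"az":0,"jaw":1}]'
python3 - <<'E'
from plan import *; from look import *
im,d,P,C=look('w2'); plan(FOOT+175*A,RG,1)
k=(C[:,2]>1.4*C[:,0])&(C[:,2]>50)&(P[:,2]>70)&(np.hypot(P[:,0]-510,P[:,1]-18)<80); q=P[k]; print(k.sum())
x,e=fitpeg(q,[*FOOT,*(A[:2]/A[2])]); a=np.r_[x[3:],1];a/=np.linalg.norm(a); print(x[:3].round(1),a.round(3),e, 'exp',A.round(3))
tp=x[:3]+115*a; o=get_obs(); Rt=R.from_rotvec(o['orientation'])
print('in tool: top',Rt.inv().apply(tp-o['ee_pos']).round(1),'h70',Rt.inv().apply(x[:3]+70*a-o['ee_pos']).round(1),'model h70',Rt.inv().apply(FOOT+70*A-o['ee_pos']).round(1))
E
```

```text
t: 3.05
ee_pos: [454.9, 4.4, 181.8]
orientation: [-2.079, 1.723, -0.462]
ft_force: [-0.9, -1.2, -0.3]
width: 87.7
check_plate 0.62 [564. 281.] [130. 132. 102.] [ 522.1 -196.9   24.7]
blue_peg 0.98 [295.  71.] [239. 147. 174.] [670.2  57.1  31.6]
blue_peg 0.91 [312. 243.] [ 24.  94. 171.] [488.9   9.2 127.5]
plate 14871 ((517.7228393554688, -207.04705810546875), 65.25074768066406) [ 524.3 -201.3   24.7]
yel 1427 ((526.8108520507812, -216.46044921875), 52.19740295410156) [ 519.1 -208.5   25.2]
N 1 t cm [ 0.04 -0.03  0.04] w deg [-0.    0.04 -0.03] straight dist 0.6
path [[454, 2, 181]]
2868
[537.6  17.4  29.6] [-0.491 -0.089  0.867] 0.2603052087516229 exp [-0.492 -0.091  0.866]
in tool: top [ 0.2  2.2 59.1] h70 [  0.4   2.2 104.1] model h70 [  0.5  -0.3 105.4]
```

View pics/w2.png

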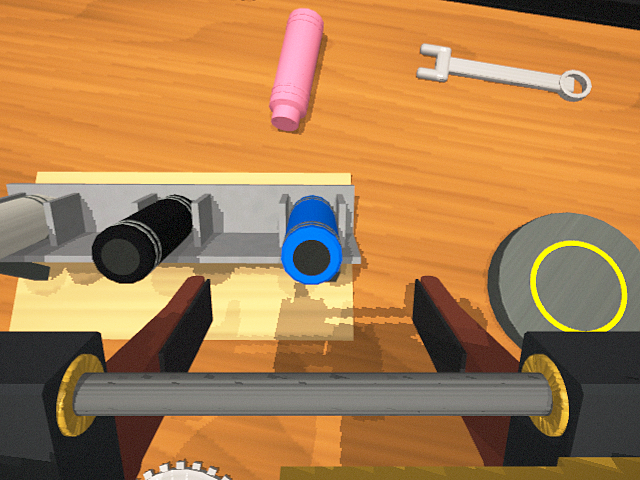

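The wrist view shows the blue peg (312,243) centred between the open fingers, with black at (140,240), silver at the left edge and the plate at (570,285). The wrist fit puts the peg 2 mm off along tool y, and its axis agrees with the other views. Next I descend and grip.

```bash
python3 -m inch '[{"tx":0.03,"ty":0.2,"tz":1.5,"ax":0,"ay":0,"az":0,"jaw":1},{"tx":0,"ty":0,"tz":2,"ax":0,"ay":0,"az":0,"jaw":1},{"tx":0,"ty":0,"tz":2,"ax":0,"ay":0,"az":0,"jaw":1},{"tx":0,"ty":0,"tz":2,"ax":0,"ay":0,"az":0,"jaw":1},{"tx":0,"ty":0,"tz":1.5,"ax":0,"ay":0,"az":0,"jaw":1},{"tx":0,"ty":0,"tz":1.1,"ax":0,"ay":0,"az":0,"jaw":1},{"tx":0,"ty":0,"tz":0,"ax":0,"ay":0,"az":0,"jaw":1}]'
python3 -m inch '[{"tx":0,"ty":0,"tz":0,"ax":0,"ay":0,"az":0,"jaw":0.3},{"tx":0,"ty":0,"tz":0,"ax":0,"ay":0,"az":0,"jaw":0.3},{"tx":0,"ty":0,"tz":0,"ax":0,"ay":0,"az":0,"jaw":0.3},{"tx":0,"ty":0,"tz":0,"ax":0,"ay":0,"az":0,"jaw":0.3},{"tx":0,"ty":0,"tz":0,"ax":0,"ay":0,"az":0,"jaw":0.3},{"tx":0,"ty":0,"tz":0,"ax":0,"ay":0,"az":0,"jaw":0.3},{"tx":0,"ty":0,"tz":0,"ax":0,"ay":0,"az":0,"jaw":0.3},{"tx":0,"ty":0,"tz":0,"ax":0,"ay":0,"az":0,"jaw":0.3}]'
```

```text
t: 4.08
ee_pos: [499.8, 10.5, 96.5]
orientation: [-2.074, 1.729, -0.46]
ft_force: [0.9, 0.2, 0.3]
width: 87.9
t: 5.08
ee_pos: [499.7, 12.0, 97.1]
orientation: [-2.076, 1.725, -0.46]
ft_force: [-0.4, 1.0, 2.4]
width: 35.2
```

```bash
python3 -m inch '[{"tx":0,"ty":0,"tz":0,"ax":0,"ay":0,"az":0,"jaw":0.1},{"tx":0,"ty":0,"tz":-0.5,"ax":0,"ay":0,"az":0,"jaw":0.1},{"tx":0,"ty":0,"tz":-1,"ax":0,"ay":0,"az":0,"jaw":0.1},{"tx":0,"ty":0,"tz":-1.5,"ax":0,"ay":0,"az":0,"jaw":0.1},{"tx":0,"ty":0,"tz":-1.5,"ax":0,"ay":0,"az":0,"jaw":0.1},{"tx":0,"ty":0,"tz":-1.5,"ax":0,"ay":0,"az":0,"jaw":0.1},{"tx":0,"ty":0,"tz":-1.5,"ax":0,"ay":0,"az":0,"jaw":0.1},{"tx":0,"ty":0,"tz":-1.5,"ax":0,"ay":0,"az":0,"jaw":0.1},{"tx":0,"ty":0,"tz":-1.5,"ax":0,"ay":0,"az":0,"jaw":0.1},{"tx":0,"ty":0,"tz":-0.7,"ax":0,"ay":0,"az":0,"jaw":0.1},{"tx":0,"ty":0,"tz":0,"ax":0,"ay":0,"az":0,"jaw":0.1}]'
python3 - <<'E'
from plan import *
print(get_obs()['ft_force'],get_obs()['width'])
# foot is ~77 beyond TCP; plate top 25; hover foot at 60 above plate
C=np.array([518,-207,25])
for yaw in (-100,-79.5):
    a=np.radians(yaw)
    R1=frame(np.array([0,0,-1.]),np.array([np.cos(a),np.sin(a),0])); plan(C+[0,0,77+50],R1,12)
im,d=viewer.get_image('wrist');im2,d2=viewer.get_image('side')
save('w3.png',np.hstack([cv2.resize(im,(400,300)),cv2.resize(im2[130:340,180:460],(400,300))]))
E
```

```text
t: 6.45
ee_pos: [444.0, 1.4, 194.0]
orientation: [-2.076, 1.726, -0.46]
ft_force: [-0.6, -0.2, -3.2]
width: 35.6
[-0.60500788 -0.20724521 -3.22773342] 35.64768752945434
N 12 t cm [ 1.77 -0.48  0.48] w deg [-2.47  0.46  1.67] straight dist 225.1
path [[454, -15, 192], [479, -65, 185], [499, -117, 174], [513, -171, 161]]
N 12 t cm [ 1.82 -0.18  0.42] w deg [-2.5   0.01  0.  ] straight dist 225.1
path [[451, -16, 191], [471, -68, 182], [490, -120, 172], [507, -172, 160]]
```

View pics/w3.png

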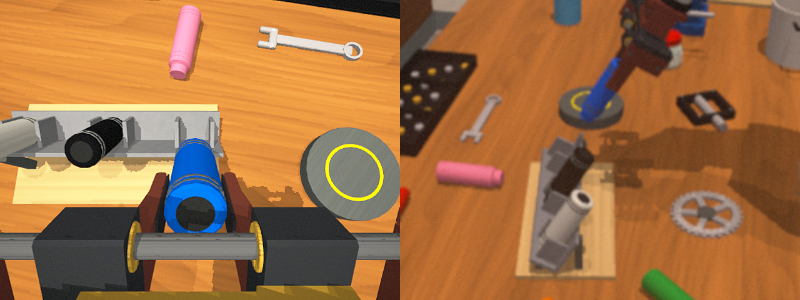

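The peg is held and clear of the rack, with black and silver unmoved (left half: peg at (195,190), plate at (350,172)). Next I carry it over the plate and turn it upright.

```bash
python3 -m inch '[{"tx":1.82,"ty":-0.18,"tz":0.42,"ax":-2.5,"ay":0,"az":0,"jaw":0.1},{"tx":1.82,"ty":-0.18,"tz":0.42,"ax":-2.5,"ay":0,"az":0,"jaw":0.1},{"tx":1.82,"ty":-0.18,"tz":0.42,"ax":-2.5,"ay":0,"az":0,"jaw":0.1},{"tx":1.82,"ty":-0.18,"tz":0.42,"ax":-2.5,"ay":0,"az":0,"jaw":0.1},{"tx":1.82,"ty":-0.18,"tz":0.42,"ax":-2.5,"ay":0,"az":0,"jaw":0.1},{"tx":1.82,"ty":-0.18,"tz":0.42,"ax":-2.5,"ay":0,"az":0,"jaw":0.1},{"tx":1.82,"ty":-0.18,"tz":0.42,"ax":-2.5,"ay":0,"az":0,"jaw":0.1},{"tx":1.82,"ty":-0.18,"tz":0.42,"ax":-2.5,"ay":0,"az":0,"jaw":0.1},{"tx":1.82,"ty":-0.18,"tz":0.42,"ax":-2.5,"ay":0,"az":0,"jaw":0.1},{"tx":1.82,"ty":-0.18,"tz":0.42,"ax":-2.5,"ay":0,"az":0,"jaw":0.1},{"tx":1.82,"ty":-0.18,"tz":0.42,"ax":-2.5,"ay":0,"az":0,"jaw":0.1},{"tx":1.82,"ty":-0.18,"tz":0.42,"ax":-2.5,"ay":0,"az":0,"jaw":0.1}]'
python3 -m inch '[{"tx":0,"ty":0,"tz":0,"ax":0,"ay":0,"az":0,"jaw":0.1},{"tx":0,"ty":0,"tz":0,"ax":0,"ay":0,"az":0,"jaw":0.1}]'
cat > chk.py <<'E'
from plan import *; from look import *
def chk(tag):
    o=get_obs(); p=np.array(o['ee_pos']); Rt=R.from_rotvec(o['orientation']); z=Rt.as_matrix()[:,2]
    print('tool tilt',np.degrees(np.arccos(-z[2])).round(2),'F',np.round(o['ft_force'],1),o['width'])
    for n in('wrist','scene','side'):
        im,d=viewer.get_image(n); np.savez('/tmp/%s_%s'%(tag,n),im=im,d=d)
        P=pts(n,d,np.ones(d.shape,bool)); C=im[d>0].astype(float)
        k=(C[:,2]>1.4*C[:,0])&(C[:,2]>1.15*C[:,1])&(C[:,2]>45)&(np.hypot(P[:,0]-p[0],P[:,1]-p[1])<60)&(P[:,2]>30)&(P[:,2]<p[2]+45); q=P[k]
        if k.sum()>40:
            f0=p+77*z; x,e=fitpeg(q,[*f0,-z[0]/-z[2]*-1*0,0]); a=np.r_[x[3:],1];a/=np.linalg.norm(a)
            print(n,'peg',k.sum(),x[:3].round(1),'axis',a.round(3),'tilt',np.degrees(np.arccos(a[2])).round(1),'err',e.round(2),'zrange',q[:,2].min().round(),q[:,2].max().round(),'tool-frame foot',Rt.inv().apply(x[:3]-p).round(1))
        y=(np.abs(P[:,2]-25)<6)&(np.hypot(P[:,0]-518,P[:,1]+207)<50)&(C[:,0]>110)&(C[:,0]>1.5*C[:,2])&(C[:,1]>1.3*C[:,2])
        q=P[y]
        if y.sum()>20:
            s=least_squares(lambda v:np.hypot(q[:,0]-v[0],q[:,1]-v[1])-v[2],[518,-207,37],loss='soft_l1'); print(n,'ring',y.sum(),s.x.round(1),'z',q[:,2].mean().round(1))
        q=P[(np.abs(P[:,2]-25)<5)&(np.hypot(P[:,0]-518,P[:,1]+207)<75)]
        if len(q)>50: print(n,'plate z',np.median(q[:,2]).round(1),np.round(cv2.minEnclosingCircle(q[:,:2].astype(np.float32))[0],1))
    ims=[np.load('/tmp/%s_%s.npz'%(tag,n))['im'] for n in('wrist','scene','side')]
    u=[np.clip(proj(n,[518,-207,70])[0],100,400).astype(int) for n in('scene','side')]
    save(tag+'.png',np.hstack([cv2.resize(ims[0],(266,200))]+[cv2.resize(i[max(v[1]-75,0):max(v[1]-75,0)+150,v[0]-100:v[0]+100],(267,200)) for i,v in zip(ims[1:],u)]))
E
python3 - <<'E'
from chk import *
chk('c1')
E
```

```text
t: 8.05
ee_pos: [518.6, -207.2, 150.4]
orientation: [-2.415, 2.006, 0.006]
ft_force: [0.2, -0.2, -3.6]
width: 35.4
t: 8.3
ee_pos: [517.7, -206.1, 150.8]
orientation: [-2.414, 2.006, 0.004]
ft_force: [0.0, 0.5, -2.6]
width: 35.4
tool tilt 0.23 F [ 0.   0.5 -2.6] 35.44331398931904
wrist peg 8441 [ 518.9 -206.    73.1] axis [-0.003 -0.01   1.   ] tilt 0.6 err 0.23 zrange 87.0 190.0 tool-frame foot [ 0.4 -1.1 77.7]
wrist ring 1562 [ 518.2 -206.4   37.1] z 26.2
wrist plate z 25.8 [ 518.3 -206.8]
scene peg 619 [ 519.8 -208.8   70.8] axis [0.001 0.02  1.   ] tilt 1.2 err 1.32 zrange 71.0 190.0 tool-frame foot [ 3.3 -1.5 80. ]
scene ring 136 [ 519.1 -207.8   37.2] z 23.8
scene plate z 23.4 [ 520.6 -204.4]
side peg 261 [ 519.1 -207.9   79.4] axis [-0.021  0.031  0.999] tilt 2.2 err 1.51 zrange 74.0 194.0 tool-frame foot [ 2.2 -1.  71.4]
side ring 100 [ 516.9 -204.9   37.3] z 24.9
side plate z 24.4 [ 516.9 -204.2]
```

View pics/c1.png

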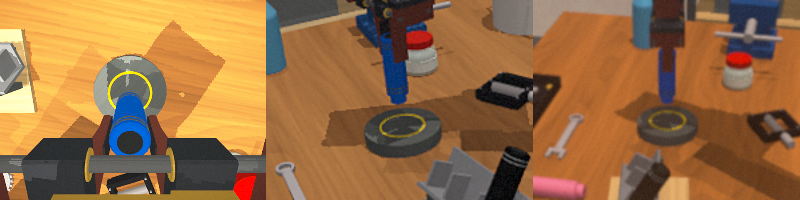

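The peg hangs upright over the ring, within about 2 mm of centre in every view, with roughly 47 mm of gap. I lower it most of the way, then creep.

```bash
python3 -m inch '[{"tx":0,"ty":0,"tz":0.8,"ax":0,"ay":0,"az":0,"jaw":0.1},{"tx":0,"ty":0,"tz":0.8,"ax":0,"ay":0,"az":0,"jaw":0.1},{"tx":0,"ty":0,"tz":0.8,"ax":0,"ay":0,"az":0,"jaw":0.1},{"tx":0,"ty":0,"tz":0.8,"ax":0,"ay":0,"az":0,"jaw":0.1},{"tx":0,"ty":0,"tz":0.6,"ax":0,"ay":0,"az":0,"jaw":0.1},{"tx":0,"ty":0,"tz":0.4,"ax":0,"ay":0,"az":0,"jaw":0.1},{"tx":0,"ty":0,"tz":0,"ax":0,"ay":0,"az":0,"jaw":0.1},{"tx":0,"ty":0,"tz":0,"ax":0,"ay":0,"az":0,"jaw":0.1}]'
for i in 1 2; do :; done
python3 -m inch '[{"tx":0,"ty":0,"tz":0.1,"ax":0,"ay":0,"az":0,"jaw":0.1},{"tx":0,"ty":0,"tz":0.1,"ax":0,"ay":0,"az":0,"jaw":0.1},{"tx":0,"ty":0,"tz":0,"ax":0,"ay":0,"az":0,"jaw":0.1}]'
```

```text
t: 9.45
ee_pos: [518.6, -206.9, 109.8]
orientation: [-2.415, 2.006, 0.001]
ft_force: [-0.4, -0.3, -2.6]
width: 35.4
t: 9.82
ee_pos: [518.4, -206.8, 107.6]
orientation: [-2.415, 2.006, 0.002]
ft_force: [-0.2, -0.4, -2.8]
width: 35.4
```

```bash
python3 -m inch '[{"tx":0,"ty":0,"tz":0.1,"ax":0,"ay":0,"az":0,"jaw":0.1},{"tx":0,"ty":0,"tz":0.1,"ax":0,"ay":0,"az":0,"jaw":0.1},{"tx":0,"ty":0,"tz":0.1,"ax":0,"ay":0,"az":0,"jaw":0.1},{"tx":0,"ty":0,"tz":0,"ax":0,"ay":0,"az":0,"jaw":0.1}]'
```

```text
t: 10.32
ee_pos: [518.3, -206.7, 104.5]
orientation: [-2.415, 2.006, 0.003]
ft_force: [-0.7, 0.3, -2.7]
width: 35.2
```

```bash
python3 -m inch '[{"tx":0,"ty":0,"tz":0.05,"ax":0,"ay":0,"az":0,"jaw":0.1},{"tx":0,"ty":0,"tz":0,"ax":0,"ay":0,"az":0,"jaw":0.1}]'
```

```text
t: 10.58
ee_pos: [518.4, -206.8, 104.1]
orientation: [-2.415, 2.006, 0.002]
ft_force: [-0.1, 0.5, -2.8]
width: 35.4
```

```bash
python3 -m inch '[{"tx":0,"ty":0,"tz":0.05,"ax":0,"ay":0,"az":0,"jaw":0.1},{"tx":0,"ty":0,"tz":0,"ax":0,"ay":0,"az":0,"jaw":0.1}]'
```

```text
t: 10.82
ee_pos: [518.4, -206.7, 103.6]
orientation: [-2.415, 2.006, 0.002]
ft_force: [-0.1, -0.3, -3.5]
width: 35.4
```

```bash
python3 -m inch '[{"tx":0,"ty":0,"tz":0.05,"ax":0,"ay":0,"az":0,"jaw":0.1},{"tx":0,"ty":0,"tz":0,"ax":0,"ay":0,"az":0,"jaw":0.1}]'
```

```text
t: 11.08
ee_pos: [518.6, -206.8, 103.4]
orientation: [-2.414, 2.006, 0.002]
ft_force: [-0.7, -0.5, 1.2]
width: 35.6
```

```bash
python3 -m inch '[{"tx":0,"ty":0,"tz":0.05,"ax":0,"ay":0,"az":0,"jaw":0.1},{"tx":0,"ty":0,"tz":0,"ax":0,"ay":0,"az":0,"jaw":0.1}]'
```

```text
t: 11.32
ee_pos: [518.7, -206.8, 103.4]
orientation: [-2.414, 2.006, 0.001]
ft_force: [-1.4, 1.4, 6.4]
width: 36.0
```

Contact shows: the force rose from -3 to +6 N. I release in stages.

```bash
python3 -m inch '[{"tx":0,"ty":0,"tz":-0.02,"ax":0,"ay":0,"az":0,"jaw":0.38},{"tx":0,"ty":0,"tz":0,"ax":0,"ay":0,"az":0,"jaw":0.42},{"tx":0,"ty":0,"tz":0,"ax":0,"ay":0,"az":0,"jaw":0.46},{"tx":0,"ty":0,"tz":0,"ax":0,"ay":0,"az":0,"jaw":0.52},{"tx":0,"ty":0,"tz":0,"ax":0,"ay":0,"az":0,"jaw":0.7},{"tx":0,"ty":0,"tz":0,"ax":0,"ay":0,"az":0,"jaw":1},{"tx":0,"ty":0,"tz":0,"ax":0,"ay":0,"az":0,"jaw":1},{"tx":0,"ty":0,"tz":0,"ax":0,"ay":0,"az":0,"jaw":1},{"tx":0,"ty":0,"tz":0,"ax":0,"ay":0,"az":0,"jaw":1},{"tx":0,"ty":0,"tz":0,"ax":0,"ay":0,"az":0,"jaw":1}]'
python3 - <<'E'
from chk import *
chk('c2')
E
```

```text
t: 12.58
ee_pos: [518.4, -206.7, 102.8]
orientation: [-2.415, 2.006, 0.002]
ft_force: [-0.9, -0.7, 0.1]
width: 88.0
tool tilt 0.16 F [-0.9 -0.7  0.1] 88.02188097492065
wrist peg 8383 [ 519.7 -206.7   25.4] axis [-0. -0.  1.] tilt 0.0 err 0.23 zrange 40.0 142.0 tool-frame foot [ 0.4 -1.2 77.4]
wrist ring 2139 [ 518.3 -206.4   37.1] z 25.9
wrist plate z 25.5 [ 518.3 -206.6]
scene peg 678 [ 520.4 -207.8   24.2] axis [0.011 0.004 1.   ] tilt 0.7 err 1.27 zrange 30.0 143.0 tool-frame foot [ 1.6 -1.7 78.6]
scene ring 109 [ 519.1 -208.9   37. ] z 23.9
scene plate z 23.4 [ 520.3 -204.6]
side peg 215 [ 518.7 -208.2   24.6] axis [0.001 0.036 0.999] tilt 2.1 err 1.38 zrange 31.0 141.0 tool-frame foot [ 1.7  0.  78.2]
side ring 68 [ 516.7 -204.3   37.5] z 25.3
side plate z 24.5 [ 515.8 -203.2]
```

View pics/c2.png

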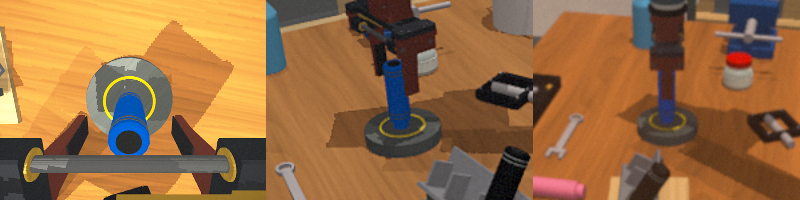

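The peg stands upright inside the ring (scene panel about (398,95)) and the jaws are open. I back straight up.

```bash
python3 -m inch '[{"tx":0,"ty":0,"tz":-0.6,"ax":0,"ay":0,"az":0,"jaw":1},{"tx":0,"ty":0,"tz":-1.2,"ax":0,"ay":0,"az":0,"jaw":1},{"tx":0,"ty":0,"tz":-2,"ax":0,"ay":0,"az":0,"jaw":1},{"tx":0,"ty":0,"tz":-2,"ax":0,"ay":0,"az":0,"jaw":1},{"tx":0,"ty":0,"tz":-2,"ax":0,"ay":0,"az":0,"jaw":1},{"tx":0,"ty":0,"tz":-2,"ax":0,"ay":0,"az":0,"jaw":1},{"tx":0,"ty":0,"tz":-2,"ax":0,"ay":0,"az":0,"jaw":1},{"tx":0,"ty":0,"tz":-1,"ax":0,"ay":0,"az":0,"jaw":1},{"tx":0,"ty":0,"tz":0,"ax":0,"ay":0,"az":0,"jaw":1},{"tx":0,"ty":0,"tz":0,"ax":0,"ay":0,"az":0,"jaw":1}]'
python3 - <<'E'
from chk import *
chk('c3')
E
```

```text
t: 13.98
ee_pos: [517.9, -206.9, 230.2]
orientation: [-2.415, 2.006, 0.004]
ft_force: [0.2, -0.6, -0.4]
width: 87.6
tool tilt 0.18 F [ 0.2 -0.6 -0.4] 87.63208105666217
wrist peg 2322 [ 519.3 -206.6   25.3] axis [ 0.    -0.001  1.   ] tilt 0.1 err 0.26 zrange 40.0 143.0 tool-frame foot [  0.6  -1.4 205. ]
wrist ring 1036 [ 518.  -206.3   37.1] z 25.7
wrist plate z 25.3 [ 518.  -206.8]
scene peg 727 [ 521.4 -207.9  115.3] axis [ 0.009 -0.006  1.   ] tilt 0.6 err 1.33 zrange 31.0 273.0 tool-frame foot [  2.   -3.2 114.9]
scene ring 130 [ 519.7 -208.5   37. ] z 23.7
scene plate z 23.4 [ 520.7 -206.4]
side peg 403 [ 518.9 -206.4    6.6] axis [ 0.002 -0.     1.   ] tilt 0.1 err 1.54 zrange 31.0 142.0 tool-frame foot [  0.4  -1.  223.7]
side ring 113 [ 516.8 -204.6   37.2] z 24.9
side plate z 24.5 [ 516.9 -204.5]
```

View pics/c3.png

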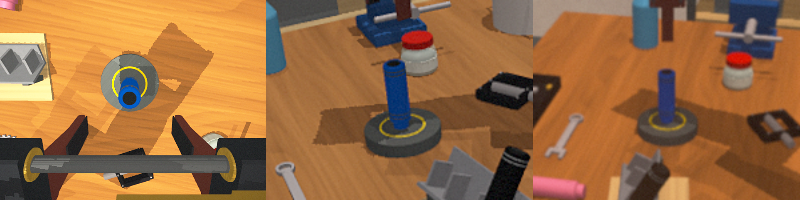

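The peg stands alone on its foot in the ring, with the gripper well above it and the black peg still in its bay.

```bash
python3 -c "
from workcell import ctrl; print(ctrl.close_job())"
```

```text
the job is handed in; nothing more can be done
None
```

The blue peg is standing upright on its foot inside the yellow ring. The gripper is open and well clear above it, and I handed the job in at about 14 s. I gripped the peg along its own axis, drew it out of the rack, turned it upright, lowered it onto the plate in 0.5 mm steps until it touched (about 6 N), and released it in stages.

**Last wrist-camera check:** the foot is about 1.3 mm from the ring's centre, the tilt is about 0.1°, and the end face is level with the plate's top (both about 25.3 mm). Before and after the gripper backed off, the readings agreed to within 0.5 mm, so I saw no wobble.

**Checks that disagreed or were missing:**
- **Scene and side cameras:** they put the peg about 2–3 mm from the ring's centre, which still passes easily. Their last foot heights (115 and 7 mm) were bad fits, because with these views the height along the peg is poorly fixed and some background blue got in. The pictures and the wrist camera show the foot on the plate.
- **Black and silver pegs:** I didn't re-measure them at the end. Both looked unmoved in their bays after the blue peg came out; the last pictures show only the black one, still in its bay. The force readings after each move stayed within a few newtons, apart from the roughly 6 N when the peg touched the plate.

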